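# Aim the bench inspection camera and release its shutter

### The job

Swivel and tilt the inspection camera so that its barrel points straight at the middle of the strap buckle lying on the cutting mat, and let it stand there. Then take the stylus from its wooden stand, push the recessed shutter button of the control box all the way down with the stylus tip while the camera is still on the buckle, and put the stylus back upright and fully down in its stand. Leave the samples and the other things on the table where they are.

Things in the scene. Friction and masses are not known exactly. Their poses are not given: they have to be found in the camera images.
- camera: Fixed stand of the inspection camera: dark steel disc foot 116 mm across and 16 mm thick, with a thin aluminium column. A black fork turns on the column and carries a white barrel 50 mm across (black lens end). Origin: under the centre of the foot; z up. Its x axis is where the barrel points, seen from above, at swivel 0.
- pivot (a point): Point 160 mm above the foot's centre where the vertical swivel axis and the level tilt axis cross; it lies on the barrel's axis.
- swivel (a joint): Swivel of fork and barrel about the vertical through the pivot, rad, counter-clockwise from above, 0 = barrel along the stand's x axis, range -0.6 to 3.0. Stiff: stays where left (about 2 N at the handle).
- tilt (a joint): Tilt of the barrel about the fork's level axis, rad, 0 = level, positive = lens end down (and tail handle up), range -0.3 to 1.2. Stiff: stays where left (about 2.5 N at the handle).
- lens (a point): Centre of the lens, on the barrel's axis 90 mm in front of the pivot. Axes: x forward along the barrel, y to the barrel's left, z the barrel's up.
- handle (a point): Centre of the black ball handle, 22 mm across, at the camera's tail: 120 mm behind the pivot and 30 mm above the barrel's axis (both in the barrel's frame), on a steel rod 10 mm thick that leaves the rear of the barrel (45 mm behind the pivot) and turns up at the end. Axes as the lens. Can be pinched from above and led.
- buckle: The target: loose black plastic side-release strap buckle lying flat on the mat, a rectangular block with an open slotted bar at either end, 72 x 46 mm, 12 mm thick. Origin: centre of its underside, x along its length.
- buckle_mid (a point): Middle of the buckle, 6 mm above its underside: what the camera must point at.
- control_box: Fixed grey plastic control box 80 (x) x 110 (y) x 40 mm high with a flat dark display on its top. Origin: centre of its underside. The shutter button sits in a round hole, 16 mm across, in its top, 25 mm towards +y from its centre.
- shutter_top (a point): Centre of the top of the steel shutter button (13 mm across), which lies 6 mm below the box's top, 34 mm above the box's underside.
- shutter (a joint): Travel of the spring shutter button, m: 0 = up, 0.004 = fully down (about 4 N). Springs back.
- stand: Fixed light-wood stylus stand, a 60 x 60 x 60 mm block with one upright hole, 17 mm across and 50 mm deep (floor 10 mm above the table), in the middle of its top. Origin: centre of its underside.
- stylus: Loose aluminium stylus, 130 mm long, 40 g, standing tip down in the stand (top about 140 mm above the table). Round body 14 mm across, from 36 mm above the tip to the top; the tip is a pin 6 mm across and 20 mm long, then a cone. Origin: the tip's end; z along the stylus to its top.
- stylus_tip (a point): End of the stylus tip (same point as the stylus's origin).
- oring: Sample, not the target: loose steel ring, 56 mm outside, 42 mm inside, 7 mm thick. Origin: centre of its underside.
- carabiner: Sample, not the target: loose steel carabiner, 80 x 50 mm loop of 8 mm bar lying flat. Origin: centre of its underside.
- spool_a: Bystander: white thread spool, 38 mm across, 50 mm high, standing. Origin: centre of its underside.
- tape_measure: Bystander: grey tape measure, 60 x 34 x 60 mm high, standing. Origin: centre of its underside.
- phone: Bystander: black phone lying flat, 74 x 150 x 8 mm. Origin: centre of its underside.
- tumbler: Bystander: white ceramic tumbler, 72 mm across, 90 mm high. Origin: centre of its underside.
Not all that is in view belongs to the job. Leave any orange, pink or turquoise look-alike of the buckle alone.

How it is judged:
By the outcome, as a careful person would: the job done as asked, in the order asked, and still so for the second after the job is handed in, with the robot touching nothing.
It also fails if it takes over 53 s, if anything falls off the work surface, if the arm or the gripper's body presses on something with over 40 N, if the wrist force passes 120 N, or if a joint passes its speed limit or range.

### The arm

A 7-joint arm with a two-finger parallel gripper is mounted at the origin on the work surface. World frame = base frame: x ahead of the robot, y to its left, z up, the work surface at z = 0. Lengths are in mm, angles in degrees, forces in N, time in s.
With the tool pointing down it reaches from about 425 to 875 mm from the base axis. Payload 4.7 kg.
Tool frame: the origin (TCP) lies on the centre line of the jaws, within the pads' length; the fingertips stand 14 mm ahead of it and the grasp point (between the pads) lies 5 mm behind it; z points along the fingers, x is the direction in which the jaws open and shut, and the axes are right-handed (so a half turn about z gives the same grasp; the last joint's range is limited). The gripper opens to 85 mm and grips with 20 to 120 N. Pads are 22 mm wide; open, the fingers measure 114 mm over their backs; the gripper's body (76 mm by 85 mm) begins 54 mm behind the grasp point. The pads swing forward as they close: fully open they stand 13 mm farther back than shut.
Start: joints at [0.808, 18.392, -4.016, 83.108, 1.295, 78.541, -3.26], TCP at [650.02, -0.025, 219.749] pointing down, gripper open.
Joint ranges: [-163.93, 163.93], [-17.29, 119.83], [-79.2, 71.16], [3.27, 140.29], [-89.18, 269.18], [5.43, 117.66], [-154.24, 154.24]. Speed limits (degrees/s): [147.25, 147.25, 180, 180, 180, 180, 180].

### API

Orientations are given as [roll, pitch, yaw] about the fixed x, y, z axes, in that order (R = Rz(yaw) Ry(pitch) Rx(roll)).
In Python, from bench import r, optics, spotter gives the robot as it stands.
- The arm moves only by the tool apply_moves, never from a script. Its arguments are lists of equal length, an entry for each row: "translation": the shift along the world's x, y, z in cm, a list of three; "twist": the turn about the world's z in rad; "fingers": the finger opening in cm, from 0 to 8.54. In form: {"translation": [[x, y, z], ...], "twist": [twist, ...], "fingers": [fingers, ...]}. A call has 1 to 10 rows; each row is the pose to reach, as a shift and turn from the pose commanded when the call began; what a row does not reach only later rows make up. A row lasts 1/12 s, in which the tool goes at most 41.7 mm and 7.16 degrees, less where a joint would pass 70% of its speed; a pose out of reach is approached as far as the arm can. A call with a gripper value outside its range is refused whole. The fingers move at their own pace and stop on an object; "force" is the grip in N (left out, the last holds). Time passes only in rows, so rows that repeat a pose let the fingers close. It gives the time, the measured TCP pose, the force and the opening at its end, in the units of the state.
- r.state(): the state, without advancing time (a new reading comes with each control period).
- optics.get_image(name): name is "scene" or "side" or "wrist"; returns a dict with "pixels" (480x640x3 uint8, red, green, blue), "fovy" (degrees; the focal length in pixels is half the picture's height over the tangent of half this angle, whatever the lens; pixels are square), "cx", "cy" (the principal point, pixels), "rvec" (rotation vector, rad) and "tvec" (3), from world to camera coordinates, as OpenCV has them. Camera axes: x right, y down, z forward; pixel columns grow to the right and rows downward; lengths in mm; the calibration is good to about 2 mm. A picture is of the moment at which its call begins. There is no depth.
- r.job_done(): hands the job in, once; it reports no verdict.
Trained networks look in a picture, given as the dict that the camera call returned (one of the last four; its "shot" number tells which), for a name from the list of things; names that differ only in an ending like _2 or _b are one class to them, and where a whole thing is asked for, a point or a joint stands for the part that bears it (a point fixed in the world has none). Each returns a list of dicts, best first, with "p" (0 to 1); they miss things now and then, are a little off and sometimes report something else, mostly with a low value. They report only what shows in the picture. A call takes as long as a camera call. They do not tell look-alikes from the thing itself.
- spotter.boxes_of(picture, thing): "box" ([centre column, centre row, width, height] in pixels, round what is visible of it).
The state is a dict: "time": time; "joint_positions": joint angles; "qd": joint speeds; "tau": joint torques, N m; "ee_pos": TCP position; "ee_rot": TCP orientation; "force": force on the tool from outside, world axes, zero at the start; "torque": the same for the moment, N m; "grip_width": finger opening in mm.
Only numpy, scipy, OpenCV 4.12 (cv2) and the standard library are available. Lean on these libraries where they do the work, as an engineer would, in place of code of your own. Each camera call takes 0.05 s, during which the arm holds its last target. There are 200 camera calls.

## Working session

There is one attempt and no reset: what is moved stays moved. The work goes in short steps, Python scripts to look and compute and a tool call to move; the robot and the scene stay as the last step left them, time stands still between calls to the robot, and variables do not carry over. Pictures are saved under pics/ and viewed, about 8 in all and at most 12, crops included, and the job is handed in when it is done.

Besides the shell and the picture viewer there is one more tool, called after ">>>" as name(argument=value, ...), one argument or row to a line, values as JSON. apply_moves: Moves the arm, as the interface text tells. Its arguments: {"type":"object","properties":{"translation":{"type":"array","items":{"type":"array","items":{"type":"number"}}},"twist":{"type":"array","items":{"type":"number"}},"fingers":{"type":"array","items":{"type":"number"}},"force":{"type":"number"}},"required":["translation","twist","fingers"]}

```bash
mkdir -p pics; ls; cat > h.py <<'E'
import numpy as np, cv2
from bench import r, optics, spotter
def cam(p):
    f=240/np.tan(np.radians(p["fovy"])/2)
    K=np.array([[f,0,p["cx"]],[0,f,p["cy"]],[0,0,1]],float)
    R=cv2.Rodrigues(np.array(p["rvec"],float))[0]; t=np.array(p["tvec"],float)
    return K,R,t
def proj(p,X):
    K,R,t=cam(p); x=(R@np.atleast_2d(X).T).T+t; x=x@K.T; return x[:,:2]/x[:,2:]
def ray(p,uv):
    K,R,t=cam(p); d=R.T@np.linalg.inv(K)@np.array([*uv,1.]); return -R.T@t,d/np.linalg.norm(d)
def onz(p,uv,z):
    c,d=ray(p,uv); return c+d*(z-c[2])/d[2]
def tri(obs):
    A=np.zeros((3,3));b=np.zeros(3)
    for p,uv in obs:
        c,d=ray(p,uv);M=np.eye(3)-np.outer(d,d);A+=M;b+=M@c
    X=np.linalg.solve(A,b); return X,[np.round(proj(p,X)[0]-uv,1) for p,uv in obs]
def save(p,n): cv2.imwrite("pics/"+n+".png",p["pixels"][:,:,::-1])
E
python3 - <<'E'
from h import *
import pickle
P={}
for n in("scene","side","wrist"):
    p=optics.get_image(n);P[n]=p;save(p,n+"0")
    print(n,p["fovy"],np.round(ray(p,(320,240)),2).tolist())
    for t in["camera","lens","handle","buckle","control_box","shutter_top","stand","stylus","oring","carabiner","spool_a","tape_measure","phone","tumbler"]:
        print(t,[(np.round(b["box"]).astype(int).tolist(),round(b["p"],2)) for b in spotter.boxes_of(p,t)[:3]])
pickle.dump(P,open("P0.pkl","wb"))
print(r.state())
E
```

```text
pics
scene 42.72131742999901 [[1221.4, 371.96, 1213.39], [-0.49, -0.25, -0.84]]
camera [([296, 213, 54, 116], 0.69)]
lens [([293, 202, 47, 100], 0.78)]
handle [([293, 203, 46, 98], 0.88)]
buckle [([495, 290, 32, 27], 0.91), ([478, 339, 34, 35], 0.81), ([359, 293, 35, 27], 0.78)]
control_box [([200, 228, 61, 46], 0.8)]
shutter_top []
stand []
stylus [([219, 163, 9, 28], 0.71)]
oring [([381, 344, 27, 23], 0.81), ([297, 211, 55, 119], 0.55), ([216, 160, 9, 24], 0.54)]
carabiner [([426, 261, 38, 16], 0.81), ([226, 301, 81, 51], 0.22)]
spool_a []
tape_measure [([377, 210, 23, 38], 0.72), ([226, 300, 75, 50], 0.17)]
phone [([226, 302, 73, 51], 0.83)]
tumbler [([292, 319, 34, 46], 0.63)]
side 42.787829079401156 [[459.15, 879.54, 893.13], [0.14, -0.72, -0.68]]
camera [([365, 197, 118, 37], 0.66), ([364, 230, 112, 108], 0.58)]
lens [([364, 198, 116, 36], 0.61), ([407, 158, 9, 32], 0.55)]
handle [([364, 197, 115, 37], 0.66)]
buckle [([372, 463, 54, 34], 0.97), ([286, 457, 51, 44], 0.95), ([315, 378, 44, 45], 0.74)]
control_box [([344, 177, 47, 28], 0.57)]
shutter_top [([258, 358, 33, 30], 0.47
[... 942 characters left out ...]
15, 107], 0.66)]
{'time': 2.25, 'joint_positions': array([ 0.80843615, 18.39246392, -4.01598642, 83.10770159,  1.29439997,
       78.54151004, -3.25863489]), 'qd': array([-0.02136683, -0.0382114 , -0.01847384, -0.00764592,  0.0714723 ,
        0.08981723, -0.03601844]), 'tau': array([-3.26031641e-04, -4.93380046e+01, -3.81567059e-01, -3.14568758e+01,
        1.32523722e-02,  1.50603755e-03, -2.11931805e-06]), 'ee_pos': array([ 6.50015261e+02, -3.36028342e-02,  2.19741058e+02]), 'ee_rot': array([ 1.79997786e+02, -3.42446056e-03,  1.50154682e-03]), 'force': array([-0.4927029 , -0.14630248,  0.03299263]), 'torque': array([-0.00395526, -0.0341124 ,  0.01771797]), 'grip_width': 85.30897816166257}
```

View pics/scene0.png

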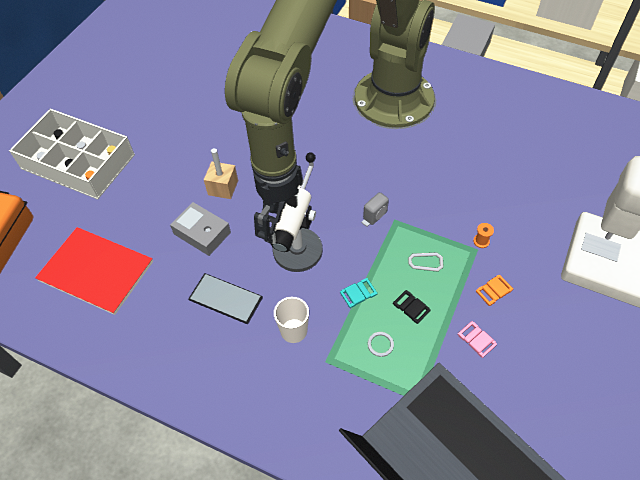

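View pics/side0.png

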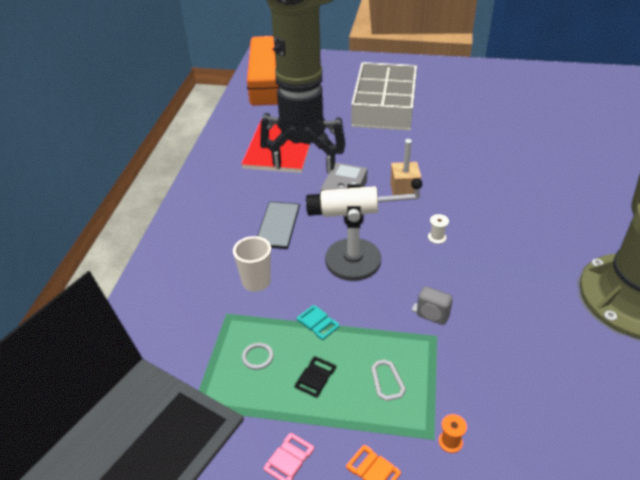

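View pics/wrist0.png

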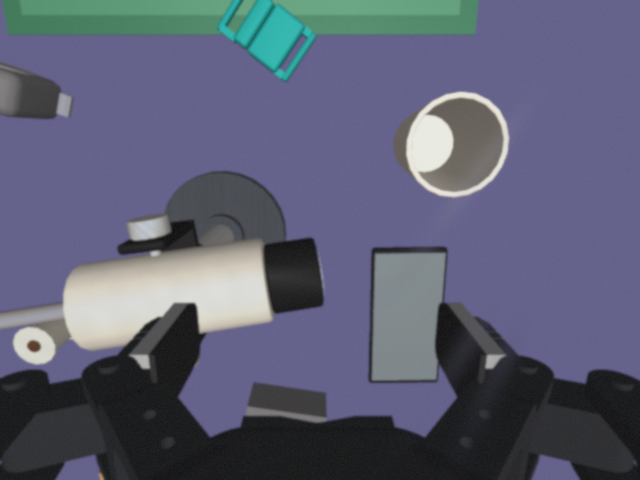

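```bash
python3 - <<'E'
from h import *
import pickle
P=pickle.load(open("P0.pkl","rb"));s,d,w=P["scene"],P["side"],P["wrist"]
for n,a,b in[("handle",(311,157),(417,183)),("buckle",(411.5,306),(316,377)),("foot",(297,249),(353,257)),("stylustop",(214.5,151),(408,142)),("lens",(278,241),(313,204.5))]:
    X,e=tri([(s,a),(d,b)]);print(n,X.round(1),e)
print("box top shutter", onz(s,(212,231),40).round(0))
def crop(p,x,y,wd,h,k): return cv2.resize(p["pixels"][y:y+h,x:x+wd,::-1],None,fx=k,fy=k,interpolation=cv2.INTER_CUBIC)
a=crop(s,160,135,200,150,4)
cv2.imwrite("pics/c1.png",a)
b=crop(d,300,130,150,150,4);c=crop(s,380,275,66,66,3);e=crop(d,283,345,66,66,3)
o=np.zeros((600,800,3),np.uint8);o[:,:600]=b;o[:198,600:798]=c;o[300:498,600:798]=e
cv2.imwrite("pics/c2.png",o)
E
```

```text
handle [446.  -35.  203.8] [array([-0.1, -0.4]), array([-0.4,  0.4])]
buckle [589.7 271.6   3.1] [array([-0., -0.]), array([-0.,  0.])]
foot [562.5 -22.8   9.7] [array([-0.2, -0.8]), array([-0.6,  0.6])]
stylustop [ 470.4 -273.6  135.8] [array([-0. , -0.1]), array([-0.1,  0.1])]
lens [638.7 -20.2 146.7] [array([0.2, 0.6]), array([ 0.5, -0.5])]
box top shutter [ 617. -212.   40.]
```

View pics/c1.png

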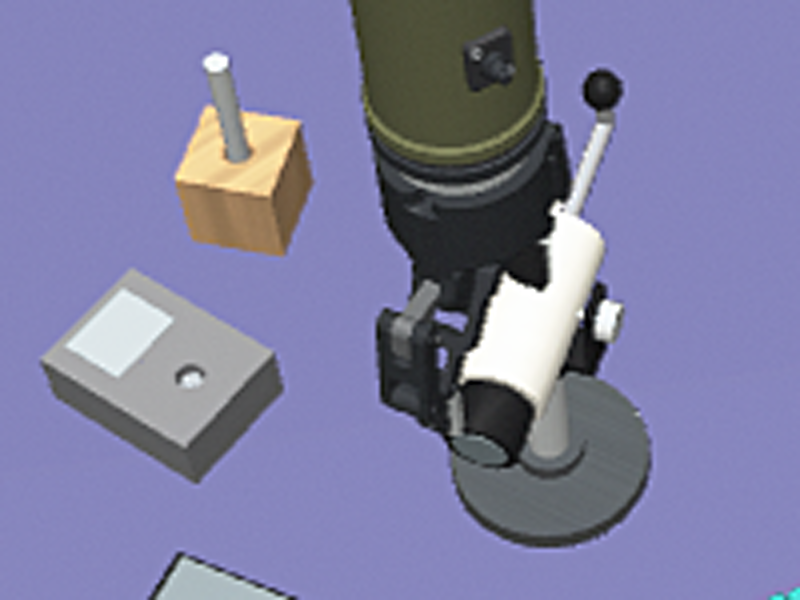

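View pics/c2.png

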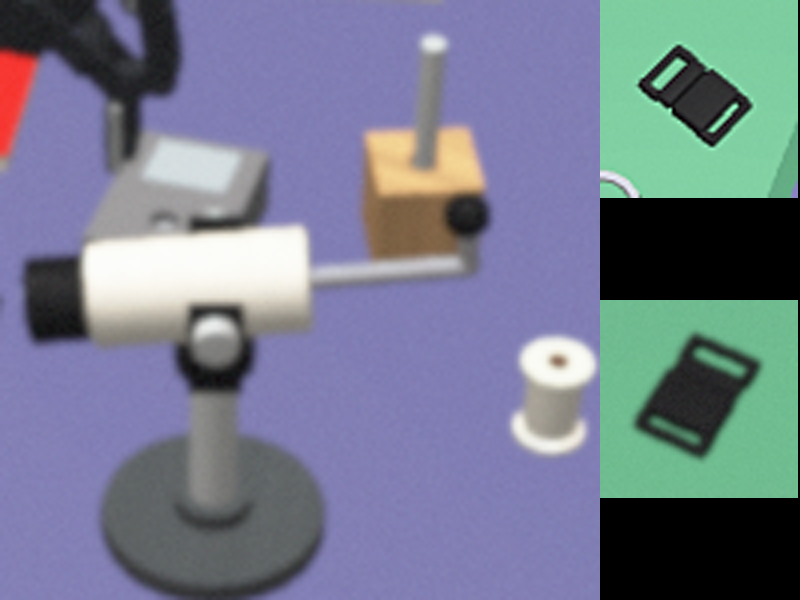

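```bash
python3 - <<'E'
from h import *
import pickle
P=pickle.load(open("P0.pkl","rb"));s,d,w=P["scene"],P["side"],P["wrist"]
for n,a,b in[("handle",(310.75,157.5),(416.5,183.75)),("buckle",(411.9,306.7),(316.1,376.6)),("foot",(296.7,249),(353.1,256)),("stylustop",(214,150.5),(408.25,140.75)),("stylus60",(219,174.25),(406.25,170.75)),("hole",(207.5,229.25),(341,185))]:
    X,e=tri([(s,a),(d,b)]);print(n,X.round(1),e)
print(onz(s,(207.5,229.25),40),onz(s,(411.9,306.7),8),onz(d,(316.1,376.6),8))
# foot ellipse by dark mask in side & scene
for p,(x0,y0,x1,y1) in((s,(268,225,326,275)),(d,(322,235,385,282))):
    g=p["pixels"].astype(int); m=((g.max(2)<125)&(g[:,:,2]-g[:,:,0]<25)).astype(np.uint8)
    q=np.zeros_like(m);q[y0:y1,x0:x1]=m[y0:y1,x0:x1]
    c=max(cv2.findContours(q,0,1)[0],key=cv2.contourArea)
    print(cv2.boundingRect(c))
    for F in((562.5,-22.8),):
        th=np.linspace(0,2*np.pi,100)
        ring=np.vstack([np.c_[F[0]+58*np.cos(th),F[1]+58*np.sin(th),0*th+z] for z in(0,16)])
        pr=proj(p,ring);print(pr.min(0),pr.max(0))
E
```

```text
handle [446.6 -35.3 202.1] [array([-0.1, -0.3]), array([-0.2,  0.3])]
buckle [590.3 272.2   3.6] [array([-0.2, -0.5]), array([-0.5,  0.5])]
foot [562.8 -23.5  11.1] [array([-0.3, -1.1]), array([-0.8,  0.9])]
stylustop [ 470.4 -274.7  137.8] [array([-0.1, -0.3]), array([-0.2,  0.3])]
stylus60 [ 470.4 -277.2   52.8] [array([-0.2, -1. ]), array([-0.7,  0.8])]
hole [ 614.7 -226.5   37.1] [array([-0.1, -0.6]), array([-0.4,  0.4])]
[ 617.40616334 -223.90954868   40.        ] [593.62831838 273.49420221   8.        ] [588.92148568 274.06020828   8.        ]
(268, 225, 55, 47)
[271.51985693 226.1261367 ] [321.79885432 271.97989358]
(326, 235, 55, 46)
[324.23722894 236.50448999] [380.64127252 281.28699658]
```

>>> apply_moves(
  translation=[
    [-3, 0, 2],
    [-6, -1, 4],
    [-9, -1.5, 5],
    [-12, -2, 6],
    [-15, -2.5, 6],
    [-18, -3, 6],
    [-20.4, -3.5, 6],
    [-20.4, -3.5, 6],
    [-20.4, -3.5, 6],
    [-20.4, -3.5, 6],
  ],
  twist=[-0.12, -0.24, -0.36, -0.48, -0.6, -0.72, -0.84, -0.96, -1.08, -1.2],
  fingers=[6, 6, 6, 6, 6, 6, 6, 6, 6, 6],
  force=30,
)

```text
time: 3.08
ee_pos: [445.7, -35.2, 280.3]
ee_rot: [-179.9, -0.0, -69.1]
force: [0.4, 0.4, 0.1]
grip_width: 59.9
```

```bash
python3 - <<'E'
from h import *
p=optics.get_image("wrist");save(p,"w1")
print(proj(p,[[446.5,-35,203]]),proj(p,[[562.8,-23,16]]),proj(p,[[446.5,-35,150]]))
import pickle;pickle.dump(p,open("w1.pkl","wb"))
E
```

```text
[[316.69018838 248.32461505]] [[347.34900583  87.55083808]] [[316.76218517 228.73130448]]
```

View pics/w1.png

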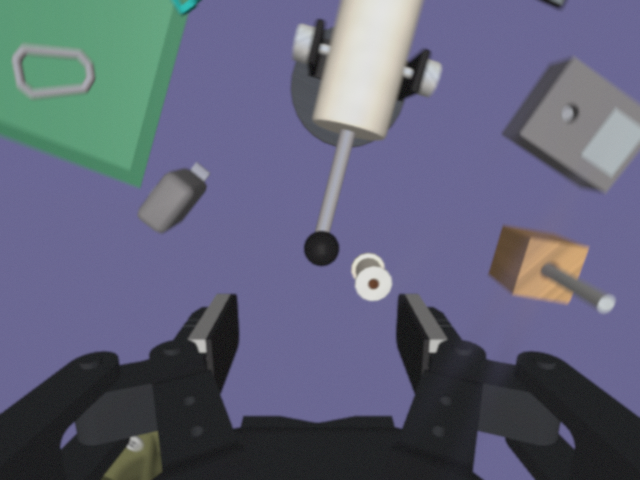

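>>> apply_moves(
  translation=[
    [0.1, -0.25, -2],
    [0.15, -0.3, -4],
    [0.15, -0.3, -6],
    [0.15, -0.3, -8.1],
    [0.15, -0.3, -8.1],
    [0.15, -0.3, -8.1],
    [0.15, -0.3, -8.1],
    [0.15, -0.3, -8.1],
    [0.15, -0.3, -8.1],
    [0.15, -0.3, -8.1],
  ],
  twist=[-0.12, -0.24, -0.25, -0.25, -0.25, -0.25, -0.25, -0.25, -0.25, -0.25],
  fingers=[6, 5, 4.5, 4, 1.5, 1.5, 1.5, 1.5, 1.5, 1.5],
  force=30,
)

```text
time: 3.97
ee_pos: [448.2, -38.1, 199.8]
ee_rot: [-179.9, -0.0, -83.1]
force: [0.9, 0.3, -0.3]
grip_width: 14.9
```

```bash
python3 - <<'E'
from h import *
p=optics.get_image("wrist");save(p,"w2");print({k:np.round(v,2) for k,v in r.state().items() if k in("time","ee_pos","ee_rot","force","grip_width")})
P=np.array([563,-23.5,160.]);B=np.array([591,272.5,6.])
def handle(s,t):
    f=np.array([np.cos(s),np.sin(s)]);b=120*np.cos(t)-30*np.sin(t)
    return np.r_[P[:2]-b*f,160+120*np.sin(t)+30*np.cos(t)]
d=B-P;s1=np.arctan2(d[1],d[0]);t1=np.arctan2(-d[2],np.hypot(d[0],d[1]));print(np.degrees([s1,t1]),handle(s1,t1))
H=r.state()["ee_pos"]
s0=np.arctan2(P[1]-H[1],P[0]-H[0]);t0=np.radians(5.6);h0=handle(s0,t0);print(h0,np.degrees(s0))
for i in range(1,25):
    k=i/24;h=handle(s0+(s1-s0)*k,t0+(t1-t0)*k);print(i,((h-h0)/10).round(2).tolist(),round((s1-s0)*k,3))
E
```

```text
{'time': np.float64(4.02), 'ee_pos': array([448.1 , -38.07, 199.63]), 'ee_rot': array([-1.7991e+02, -2.0000e-02, -8.3060e+01]), 'force': array([-0.52,  0.55,  0.89]), 'grip_width': np.float64(15.05)}
[84.59620864 27.3822616 ] [ 554.26466656 -115.84495354  241.82972262]
[447.42626883 -38.16002378 201.56676997] 7.229113028028025
1 [0.17, -0.64, 0.18] 0.056
2 [0.37, -1.26, 0.37] 0.113
3 [0.61, -1.86, 0.55] 0.169
4 [0.89, -2.44, 0.73] 0.225
5 [1.2, -3.01, 0.91] 0.281
6 [1.54, -3.55, 1.09] 0.338
7 [1.91, -4.06, 1.26] 0.394
8 [2.31, -4.54, 1.44] 0.45
9 [2.73, -5.0, 1.61] 0.506
10 [3.18, -5.43, 1.79] 0.563
11 [3.65, -5.82, 1.96] 0.619
12 [4.14, -6.19, 2.13] 0.675
13 [4.65, -6.52, 2.29] 0.731
14 [5.18, -6.81, 2.46] 0.788
15 [5.71, -7.07, 2.63] 0.844
16 [6.26, -7.29, 2.79] 0.9
17 [6.81, -7.48, 2.95] 0.956
18 [7.37, -7.63, 3.11] 1.013
19 [7.93, -7.74, 3.27] 1.069
20 [8.49, -7.81, 3.42] 1.125
21 [9.05, -7.86, 3.58] 1.182
22 [9.6, -7.86, 3.73] 1.238
23 [10.15, -7.83, 3.88] 1.294
24 [10.68, -7.77, 4.03] 1.35
```

View pics/w2.png

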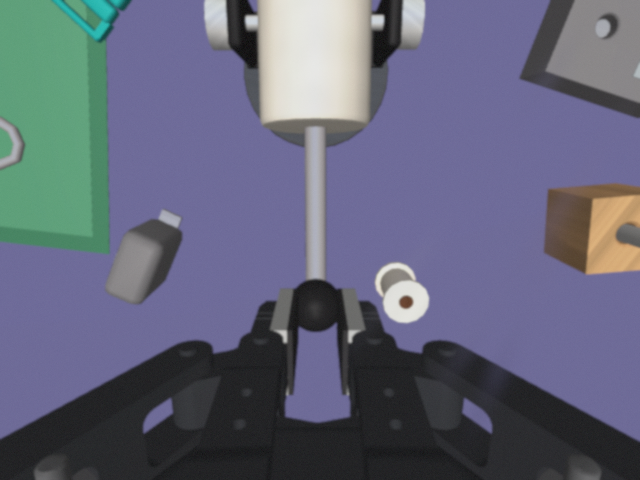

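```bash
python3 - <<'E'
from h import *
import pickle
w1=pickle.load(open("w1.pkl","rb"))
p=optics.get_image("wrist");f=cam(p)[0][0,0];print(f)
g=p["pixels"].astype(int)
for q,uv,rad in((w1,(322,248.5),17.5),(p,(316,305),23.7)):
    c,d=ray(q,uv);print(c.round(1),(c+d*f*11/rad).round(1))
    for z in(180,190,200,210):print(z,onz(q,uv,z).round(1))
T=r.state()["ee_pos"]
for dz in(-14,0,5,15):print(dz,proj(p,T+[0,0,dz]).round(1),proj(p,T+[11,0,dz]).round(1),proj(p,T+[-11,0,dz]).round(1))
print(tri([(w1,(322,248.5)),(p,(316,305))]))
E
```

```text
394.9650274209636
[508.4 -11.6 435.3] [445.9 -38.8 196.6]
180 [441.5 -40.7 180. ]
190 [444.2 -39.6 190. ]
200 [446.8 -38.4 200. ]
210 [449.4 -37.3 210. ]
[514.7 -30.2 354.6] [440.5 -38.6 187.2]
180 [437.3 -39.  180. ]
190 [441.7 -38.5 190. ]
200 [446.1 -38.  200. ]
210 [450.6 -37.5 210. ]
-14 [[316.7 288.2]] [[319.7 265.5]] [[313.8 310.1]]
0 [[316.7 300.4]] [[319.9 276.1]] [[313.6 323.9]]
5 [[316.6 305.3]] [[319.9 280.3]] [[313.5 329.4]]
15 [[316.6 316. ]] [[320.1 289.6]] [[313.2 341.4]]
(array([447.80909817, -37.88975211, 203.83727694]), [array([-0.1, -0.1]), array([0.2, 0.1])])
```

>>> apply_moves(
  translation=[
    [0, 0, 0],
    [0, 0, 0],
    [0, 0, 0],
  ],
  twist=[0, 0, 0],
  fingers=[0.5, 0.5, 0.5],
  force=40,
)

```text
time: 4.32
ee_pos: [447.7, -37.9, 199.2]
ee_rot: [-180.0, -0.0, -83.1]
force: [0.3, 1.0, 2.1]
grip_width: 5.0
```

```bash
python3 - <<'E'
from h import *
p=optics.get_image("wrist");q=optics.get_image("side")
k=lambda a,x,y,w,h:cv2.resize(a["pixels"][y:y+h,x:x+w,::-1],(400,400),interpolation=cv2.INTER_CUBIC)
cv2.imwrite("pics/w3.png",np.hstack([k(p,216,230,200,200),k(q,370,130,100,100)]))
print(r.state()["force"])
E
```

```text
[-0.07004404  0.55813366  3.42439869]
```

View pics/w3.png

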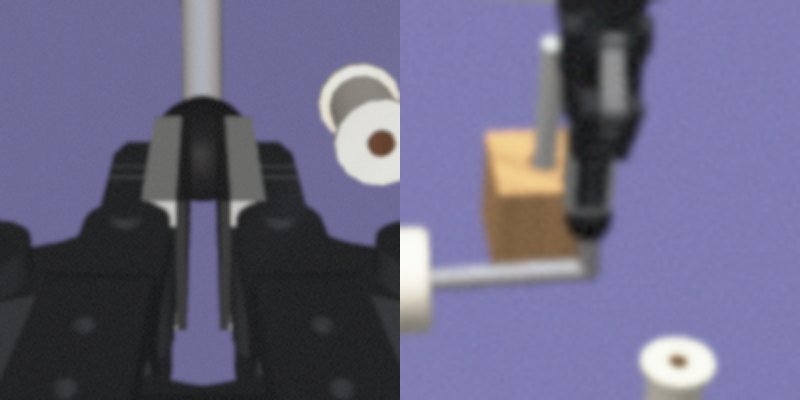

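```bash
python3 - <<'E'
from h import *
q=optics.get_image("side");p=optics.get_image("wrist");T=r.state()["ee_pos"];print(T,r.state()["ee_rot"])
a=cv2.resize(q["pixels"][150:210,385:445,::-1],(400,400),interpolation=cv2.INTER_CUBIC)
b=cv2.resize(p["pixels"][265:345,276:356,::-1],(400,400),interpolation=cv2.INTER_CUBIC)
for dz in(-14,0,20):
    print(dz,proj(q,T+[0,0,dz]),(proj(q,T+[0,0,dz])[0]-[385,150])*400/60, (proj(p,T+[[11,0,dz]])[0]-[276,265])*5)
cv2.imwrite("pics/x4.png",np.hstack([a,b]))
E
```

```text
[447.54668824 -37.92721773 198.84736366] [-1.79995526e+02 -2.74750008e-03 -8.30691151e+01]
-14 [[415.11997701 190.47719608]] [200.79984674 269.84797384] [218.26583578   2.33288487]
0 [[415.69423525 184.51035137]] [204.628235   230.06900916] [219.19282126  55.68498178]
20 [[416.53119306 175.81392015]] [210.20795373 172.09280098] [220.81679944 149.1520785 ]
```

View pics/x4.png

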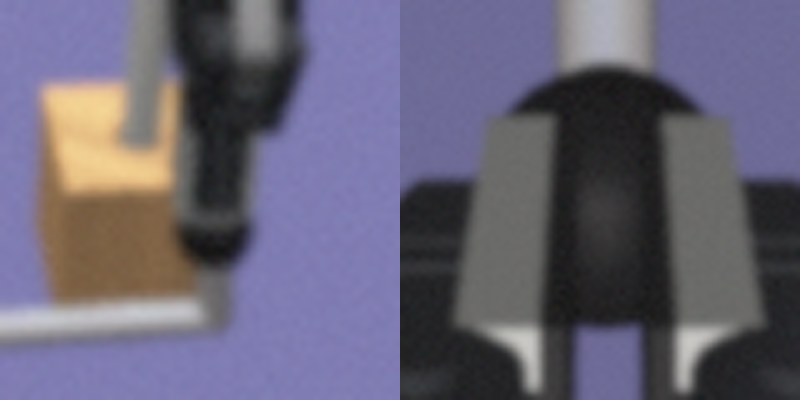

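>>> apply_moves(
  translation=[
    [0, 0, 0],
    [0, 0, 0],
    [-0.1, 0, -0.7],
    [-0.2, 0, -1.5],
    [-0.2, 0, -1.5],
    [-0.2, 0, -1.5],
    [-0.2, 0, -1.5],
    [-0.2, 0, -1.5],
    [-0.2, 0, -1.5],
  ],
  twist=[0, 0, 0, 0, 0, 0, 0, 0, 0],
  fingers=[4.5, 4.5, 4.5, 4.5, 1.2, 1.2, 1.2, 1.2, 1.2],
  force=30,
)

```text
time: 5.27
ee_pos: [444.9, -38.1, 183.5]
ee_rot: [179.9, 0.0, -83.1]
force: [-2.4, -0.1, -1.3]
grip_width: 19.6
```

```bash
python3 - <<'E'
from h import *
q=optics.get_image("side");p=optics.get_image("wrist");print({k:np.round(v,2) for k,v in r.state().items() if k in("time","ee_pos","force","grip_width")})
a=cv2.resize(q["pixels"][150:210,385:445,::-1],(400,400),interpolation=cv2.INTER_CUBIC)
b=cv2.resize(p["pixels"][250:350,266:366,::-1],(400,400),interpolation=cv2.INTER_CUBIC)
cv2.imwrite("pics/x5.png",np.hstack([a,b]))
E
```

```text
{'time': np.float64(5.37), 'ee_pos': array([445.  , -38.1 , 183.59]), 'force': array([-2.12, -0.5 , -0.31]), 'grip_width': np.float64(19.13)}
```

View pics/x5.png

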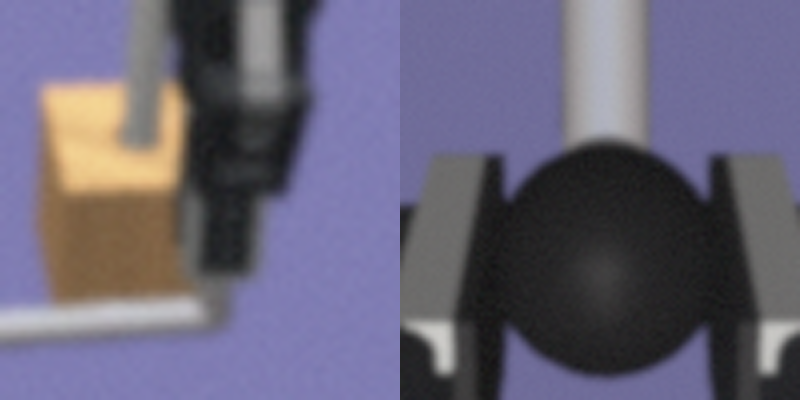

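>>> apply_moves(
  translation=[
    [0, 0, 0],
    [0, 0, -0.5],
    [0, 0, -0.5],
    [0, 0, -0.5],
    [0, 0, -0.5],
    [0, 0, -0.5],
  ],
  twist=[0, 0, 0, 0, 0, 0],
  fingers=[3.5, 3.5, 1.2, 1.2, 1.2, 1.2],
  force=30,
)

```text
time: 5.87
ee_pos: [445.7, -38.0, 178.7]
ee_rot: [-180.0, -0.0, -83.1]
force: [1.9, 0.8, -2.3]
grip_width: 19.7
```

```bash
python3 - <<'E'
from h import *
print({k:np.round(v,2) for k,v in r.state().items() if k in("time","ee_pos","force","grip_width")})
p=optics.get_image("wrist");q=optics.get_image("side");s=optics.get_image("scene")
print({k:np.round(v,2) for k,v in r.state().items() if k in("time","ee_pos","force","grip_width")})
for c,z in((p,[444.9,-38,200]),(p,[444.9,-38,185]),(q,[444.9,-38,200]),(q,[444.9,-38,185])):print(proj(c,[z]))
g=p["pixels"][240:350,276:356].astype(int);m=(g.max(2)<70)
E
```

```text
{'time': np.float64(5.87), 'ee_pos': array([445.73, -37.98, 178.66]), 'force': array([ 1.94,  0.8 , -2.31]), 'grip_width': np.float64(19.69)}
{'time': np.float64(6.02), 'ee_pos': array([445.72, -37.97, 178.68]), 'force': array([ 1.16,  0.83, -2.88]), 'grip_width': np.float64(19.68)}
[[316.39372955 325.60770123]]
[[316.48152603 308.55907279]]
[[417.17976531 184.10109122]]
[[416.55129884 190.49975236]]
```

>>> apply_moves(
  translation=[
    [0.17, -0.64, 0.18],
    [0.37, -1.26, 0.37],
    [0.61, -1.86, 0.55],
    [0.89, -2.44, 0.73],
    [1.2, -3.01, 0.91],
    [1.54, -3.55, 1.09],
    [1.91, -4.06, 1.26],
    [2.31, -4.54, 1.44],
    [2.73, -5.0, 1.61],
    [3.18, -5.43, 1.79],
  ],
  twist=[0.056, 0.113, 0.169, 0.225, 0.281, 0.338, 0.394, 0.45, 0.506, 0.563],
  fingers=[1.2, 1.2, 1.2, 1.2, 1.2, 1.2, 1.2, 1.2, 1.2, 1.2],
)

```text
time: 6.85
ee_pos: [476.2, -91.5, 195.8]
ee_rot: [179.9, 0.2, -50.6]
force: [-0.1, 2.2, -4.2]
grip_width: 19.7
```

```bash
python3 - <<'E'
from h import *
p=optics.get_image("wrist");q=optics.get_image("side");s=optics.get_image("scene")
print({k:np.round(v,2) for k,v in r.state().items() if k in("time","ee_pos","ee_rot","force","grip_width")})
save(p,"a6");save(s,"s6");save(q,"q6")
for n,c in(("s",s),("q",q)):
  for t in("handle",):print(n,[(np.round(b["box"],1).tolist(),round(b["p"],2)) for b in spotter.boxes_of(c,t)[:2]])
k=lambda a,x,y,w,h,f:cv2.resize(a["pixels"][y:y+h,x:x+w,::-1],None,fx=f,fy=f,interpolation=cv2.INTER_CUBIC)
cv2.imwrite("pics/x6.png",np.hstack([k(s,230,130,130,150,3),k(q,300,130,130,150,3)]))
E
```

```text
{'time': np.float64(7.0), 'ee_pos': array([477.43, -92.15, 196.18]), 'ee_rot': array([ 1.800e+02,  2.000e-02, -5.091e+01]), 'force': array([ 2.09,  0.99, -4.11]), 'grip_width': np.float64(19.65)}
s [([295.8, 200.7, 38.8, 102.8], 0.81)]
q [([356.9, 195.4, 94.8, 80.7], 0.95)]
```

>>> apply_moves(
  translation=[
    [0.47, -0.39, 0.17],
    [0.96, -0.76, 0.34],
    [1.47, -1.09, 0.5],
    [2.0, -1.38, 0.67],
    [2.53, -1.64, 0.84],
    [3.08, -1.86, 1.0],
    [3.63, -2.05, 1.16],
    [4.19, -2.2, 1.32],
    [4.75, -2.31, 1.48],
    [5.31, -2.38, 1.63],
  ],
  twist=[0.056, 0.112, 0.168, 0.225, 0.281, 0.337, 0.393, 0.45, 0.506, 0.562],
  fingers=[1.2, 1.2, 1.2, 1.2, 1.2, 1.2, 1.2, 1.2, 1.2, 1.2],
)

```text
time: 7.93
ee_pos: [528.9, -115.8, 212.2]
ee_rot: [180.0, 0.2, -18.5]
force: [-2.0, 0.8, -4.2]
grip_width: 19.7
```

>>> apply_moves(
  translation=[
    [0.56, -0.05, 0.16],
    [1.11, -0.05, 0.31],
    [1.66, -0.02, 0.46],
    [2.2, 0.04, 0.61],
    [2.2, 0.04, 0.61],
  ],
  twist=[0.057, 0.113, 0.169, 0.225, 0.225],
  fingers=[1.2, 1.2, 1.2, 1.2, 1.2],
)

```text
time: 8.35
ee_pos: [551.7, -115.7, 218.5]
ee_rot: [180.0, 0.1, -5.7]
force: [-1.7, -0.2, -2.5]
grip_width: 19.4
```

```bash
python3 - <<'E'
from h import *
import pickle
p=optics.get_image("wrist");q=optics.get_image("side");s=optics.get_image("scene")
pickle.dump((p,q,s),open("P7.pkl","wb"))
print({k:np.round(v,2) for k,v in r.state().items() if k in("time","ee_pos","ee_rot","force","grip_width")})
k=lambda a,x,y,w,h,f:cv2.resize(a["pixels"][y:y+h,x:x+w,::-1],None,fx=f,fy=f,interpolation=cv2.INTER_CUBIC)
A=np.hstack([k(s,240,140,133,150,3),k(q,290,130,133,150,3)])
B=np.zeros((600,800,3),np.uint8);B[:450,:A.shape[1]]=A;B[450:,:200]=cv2.resize(p["pixels"][:,:,::-1],(200,150))
cv2.imwrite("pics/x7.png",B)
E
```

```text
{'time': np.float64(8.5), 'ee_pos': array([ 551.83, -115.62,  218.64]), 'ee_rot': array([ 1.80e+02,  5.00e-02, -5.83e+00]), 'force': array([ 0.48,  0.58, -4.21]), 'grip_width': np.float64(19.41)}
```

View pics/x7.png

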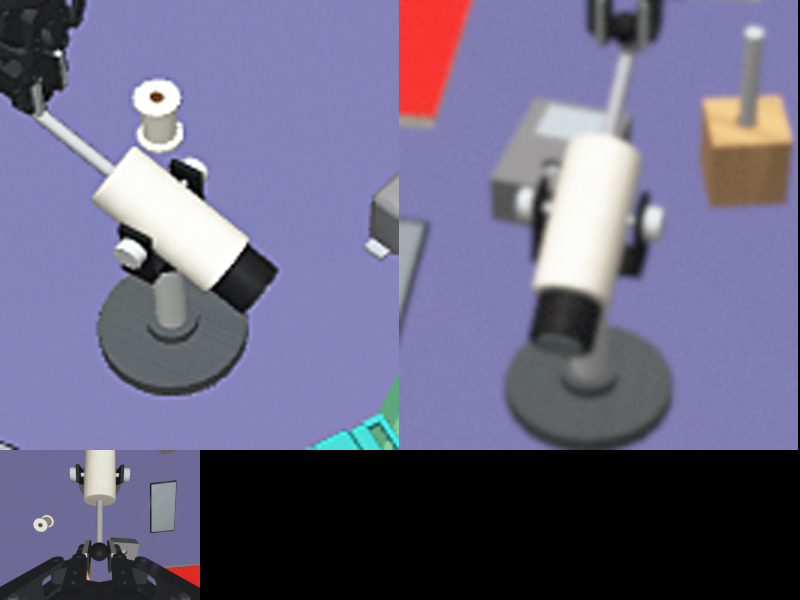

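```bash
cat > fit.py <<'E'
from h import *
from scipy.optimize import minimize
FOV={}
def mask(p,roi):
    g=p["pixels"].astype(int);m=((g[:,:,0]-g[:,:,2]>-12)&(g.max(2)>135)).astype(np.uint8)
    x0,y0,x1,y1=roi;z=np.zeros_like(m);z[y0:y1,x0:x1]=m[y0:y1,x0:x1]
    z=cv2.morphologyEx(z,cv2.MORPH_OPEN,cv2.getStructuringElement(cv2.MORPH_ELLIPSE,(11,11)))
    return z.astype(float)
def axes(s,t):
    f=np.array([np.cos(s)*np.cos(t),np.sin(s)*np.cos(t),-np.sin(t)]);l=np.array([-np.sin(s),np.cos(s),0]);return f,l,np.cross(f,l)
th=np.linspace(0,2*np.pi,48)
def render(p,v,sh):
    P=np.array([v[0],v[1],160.]);f,l,u=axes(v[2],v[3])
    pts=np.vstack([P+a*f+25*(np.outer(np.cos(th),l)+np.outer(np.sin(th),u)) for a in(-45,v[4])])
    uv=proj(p,pts)+sh;h=cv2.convexHull(uv.astype(np.float32))[:,0]
    im=np.zeros((1920,2560),np.uint8);cv2.fillPoly(im,[np.round((h*4+1.5)*16).astype(np.int32)],255,shift=4)
    return cv2.resize(im,(640,480),interpolation=cv2.INTER_AREA)/255.
def fit(views,v0):
    ms=[mask(p,roi) for p,roi in views];print("area",[m.sum() for m in ms])
    def cost(x):
        c=0
        for i,(p,_) in enumerate(views): c+=((render(p,x[:5]*S,x[5+2*i:7+2*i])-ms[i])**2).sum()
        return c+ (x[5:]**2).sum()*4
    S=np.array([100,100,1,1,100.]);n=2*len(views)
    x=np.r_[np.array(v0)/S,np.zeros(n)]
    sx=np.vstack([x]+[x+np.eye(len(x))[i]*([.03,.03,.06,.06,.05]+[1]*n)[i] for i in range(len(x))])
    for _ in range(2):
        o=minimize(cost,x,method="Nelder-Mead",options=dict(maxiter=900,initial_simplex=sx,adaptive=True));x=o.x
        sx=np.vstack([x]+[x+np.eye(len(x))[i]*([.02,.02,.03,.03,.03]+[.6]*n)[i] for i in range(len(x))])
    v=x[:5]*S;print("P",v[:2].round(1),"swivel,tilt",np.degrees(v[2:4]).round(2),"L",v[4].round(1),"sh",x[5:].round(2),"cost",round(o.fun,1))
    return v,x[5:]
def check(views,v,sh,buv):
    # buckle in the fit's frame from shifted pixels
    X,e=tri([(p,np.array(b)-sh[2*i:2*i+2]) for i,((p,_),b) in enumerate(zip(views,buv))]);print("buckle tri",X.round(1),e)
    P=np.array([v[0],v[1],160.])
    for B in(X,np.r_[X[:2],6.]):
        d=B-P;s,t=np.arctan2(d[1],d[0]),np.arctan2(-d[2],np.hypot(*d[:2]));f=axes(v[2],v[3])[0]
        print("want",np.degrees([s,t]).round(2),"miss mm",np.linalg.norm(np.cross(d,f)).round(1))
E
python3 - <<'E'
from fit import *
import pickle
p,q,s=pickle.load(open("P7.pkl","rb"))
V=[(s,(262,180,335,245)),(q,(325,165,375,235))]
v,sh=fit(V,[563,-23.5,np.radians(84),np.radians(27),60])
check(V,v,sh,[(411.9,306.7),(316.1,376.6)])
P0=pickle.load(open("P0.pkl","rb"))
V=[(P0["side"],(315,180,385,220))]
v,sh=fit(V,[563,-23.5,np.radians(7),np.radians(5),60])
E
```

```text
area [np.float64(1238.0), np.float64(1681.0)]
P [563. -23.] swivel,tilt [86.98 32.14] L 51.7 sh [ 1.96  0.75  0.1  -2.62] cost 550.9
buckle tri [588.9 269.3  -4.1] [array([0.3, 0.8]), array([ 0.8, -0.8])]
want [84.92 29.22] miss mm 20.0
want [84.92 27.69] miss mm 27.7
area [np.float64(1399.0)]
P [565.2 -31.2] swivel,tilt [9.36 1.9 ] L 60.4 sh [ 0.42 -0.06] cost 255.4
```

```bash
python3 - <<'E'
from fit import *
import pickle
p,q,s=pickle.load(open("P7.pkl","rb"))
v=[563,-23.5,np.radians(85),np.radians(27.5),55]
for c,roi in((s,(262,180,335,245)),(q,(325,165,375,235))):
    m=mask(c,roi);R=render(c,v,0)
    for y in range(roi[1],roi[3]+4,2):
        print(y,"".join(".mr#"[int(m[y,x])+2*int(R[y,x]>.5)] for x in range(roi[0],roi[2]+4)))
print(q["pixels"][180:230:8,352].tolist(), s["pixels"][205,280:320:5].tolist())
E
```

```text
180 ..............................mmm............................................
182 ..........................mmmmmmmmmmm........................................
184 .........................mmmmmmmmmmmmm.......................................
186 .........................mmmmmmmmmmmmm.......................................
188 .....................rr...mmmmmmmmmmm........................................
190 ....................rrr#r.....mmm............................................
192 ..................r#########.................................................
194 ................rr############...............................................
196 ...............#################m............................................
198 .............r#####################..........................................
200 ............r########################m.......................................
202 ..........r#############################.....................................
204 ........rr################################m..................................
206 .......rrr####################
[... 3506 characters left out ...]
################.................
225 .........rrrrrrr#####################.................
227 ...........rrrrrrrrrrrrrrrr########rr.................
229 ..............rrrrrrrrrrrrrrrrrrrrrr..................
231 ...................rrrrrrrrrrrrrrrr...................
233 ......................................................
235 ......................................................
237 ......................................................
[[251, 251, 246], [251, 251, 248], [251, 252, 249], [252, 252, 249], [251, 250, 246], [248, 245, 237], [87, 85, 80]] [[246, 245, 237], [251, 251, 248], [252, 253, 251], [252, 253, 250], [251, 250, 245], [224, 221, 203], [131, 129, 186], [131, 131, 185]]
```

```bash
sed -i 's/>135)/>172)/; s/    return z.astype(float)/    n,L,st,_=cv2.connectedComponentsWithStats(z); return (L==1+st[1:,4].argmax()).astype(float)/' fit.py
python3 - <<'E'
from fit import *
import pickle
p,q,s=pickle.load(open("P7.pkl","rb"))
V=[(s,(262,180,335,245)),(q,(325,165,375,235))]
v,sh=fit(V,[563,-23.5,np.radians(85),np.radians(27.5),55])
check(V,v,sh,[(411.9,306.7),(316.1,376.6)])
P0=pickle.load(open("P0.pkl","rb"))
V=[(P0["side"],(315,180,385,220))]
v,sh=fit(V,[563,-23.5,np.radians(7),np.radians(5),55])
E
```

```text
area [np.float64(1072.0), np.float64(1288.0)]
P [563.  -23.1] swivel,tilt [85.67 33.68] L 48.9 sh [ 2.23  0.33 -0.13 -2.42] cost 284.8
buckle tri [589.1 268.6  -5.3] [array([0.2, 0.6]), array([ 0.5, -0.6])]
want [84.88 29.44] miss mm 25.2
want [84.88 27.73] miss mm 34.5
area [np.float64(1116.0)]
P [565.3 -29. ] swivel,tilt [6.54 5.21] L 57.5 sh [0.54 0.07] cost 338.9
```

```bash
cat > ax.py <<'E'
from h import *
from fit import axes
def axisline(c,v,ranges,buv,verbose=True):
    P=np.array([v[0],v[1],160.]);f=axes(v[2],v[3])[0]
    g=cv2.GaussianBlur(c["pixels"].astype(np.float32),(0,0),.6);ch=g[:,:,2]-g[:,:,0]
    e=proj(c,[P-40*f,P+80*f]);t=(e[1]-e[0])/np.linalg.norm(e[1]-e[0]);n=np.array([-t[1],t[0]])
    rows=[]
    for a0,a1 in ranges:
        for a in np.arange(a0,a1,2.5):
            o=proj(c,[P+a*f])[0];k=np.arange(0,24,.1);ed=[]
            for sg in(-1,1):
                q=(o+np.outer(sg*k,n)).astype(np.float32);w=cv2.remap(ch,q[None,:,0],q[None,:,1],cv2.INTER_LINEAR)[0]
                i=np.argmax(w>27);ed.append(sg*k[i] if w[i]>27 else np.nan)
            rows.append([(o-e[0])@t,*ed])
    A=np.array(rows);w=A[:,2]-A[:,1];ok=np.abs(w-np.nanmedian(w))<1.2
    x,m=A[ok,0],(A[ok,1]+A[ok,2])/2;k=np.polyfit(x,m,1)
    for _ in range(2):
        r_=m-np.polyval(k,x);g_=abs(r_)<.6;k=np.polyfit(x[g_],m[g_],1)
    b=(np.array(buv)-e[0]);off=b@n-np.polyval(k,b@t)
    cov=np.polyfit(x[g_],m[g_],1,cov=True)[1];xx=b@t;sd=np.sqrt(cov[0,0]*xx**2+2*cov[0,1]*xx+cov[1,1])
    print("n",g_.sum(),"width px",np.median(w[ok]).round(1),"slope",k.round(3),"buckle off axis px",round(off,2),"sd",round(sd,2),"n",n.round(2))
    return off,n,k,e[0],t
def solve(views,v,buv,P=None):
    # views: list (img, ranges); finds s,t whose projected axis direction error matches the measured one
    from scipy.optimize import least_squares
    M=[axisline(c,v,rg,b) for (c,rg),b in zip(views,buv)]
    def line(c,s,t): 
        f=axes(s,t)[0];P=np.array([v[0],v[1],160.]);e=proj(c,[P-40*f,P+80*f]);d=e[1]-e[0];return np.arctan2(d[1],d[0])
    meas=[np.arctan2(*(t+k[0]*n)[::-1]) for off,n,k,e,t in M]
    o=least_squares(lambda x:[line(c,*x)-m for (c,_),m in zip(views,meas)],v[2:4])
    print("measured swivel,tilt",np.degrees(o.x).round(2))
    want=[np.arctan2(*(np.array(b)-(e+t*40*.0+n*np.polyval(k,0)))[::-1]) for (off,n,k,e,t),b in zip(M,buv)]
    o2=least_squares(lambda x:[line(c,*x)-m for (c,_),m in zip(views,want)],v[2:4])
    print("pointing at buckle needs",np.degrees(o2.x).round(2))
    return o.x,o2.x
E
python3 - <<'E'
from ax import *
import pickle
p,q,s=pickle.load(open("P7.pkl","rb"))
v=[563,-23.5,np.radians(85),np.radians(27.5)]
# buckle_mid (z6) pixels: observed centre is top face centre (z12) -> shift by projection
d=[proj(c,[[590,272,6]])[0]-proj(c,[[590,272,12]])[0] for c in(s,q)];print(d)
B=[np.array([411.9,306.7])+d[0]*.6,np.array([316.1,376.6])+d[1]*.6]
for v3 in(27.5,30):
    v[3]=np.radians(v3);solve([(s,[(-42,-22),(25,85)]),(q,[(-42,-22),(22,60)])],v,B)
E
```

```text
[array([-0.28780352,  1.25437704]), array([0.11297777, 2.05777824])]
n 8 width px 24.2 slope [ 0.004 -0.621] buckle off axis px 1.74 sd 1.13 n [-0.62  0.78]
n 7 width px 28.0 slope [-0.017  0.912] buckle off axis px 2.45 sd 1.72 n [-0.98 -0.2 ]
measured swivel,tilt [85.73 29.21]
pointing at buckle needs [84.97 29.2 ]
n 8 width px 24.2 slope [-0.003 -0.29 ] buckle off axis px -0.51 sd 1.08 n [-0.64  0.77]
n 7 width px 28.0 slope [0.   0.35] buckle off axis px 0.99 sd 1.05 n [-0.98 -0.2 ]
measured swivel,tilt [85.05 29.73]
pointing at buckle needs [84.87 29.08]
```

>>> apply_moves(
  translation=[
    [0, 0, 0],
    [0, 0, 0],
    [0, 0, 0],
    [0, 0, 2],
    [0, 0, 4],
    [0, 0, 7],
    [0, -3, 9],
    [-1, -6, 9],
    [-2, -9, 9],
    [-3.5, -12, 9],
  ],
  twist=[0, 0, 0, 0, 0, 0, -0.1, -0.2, -0.3, -0.4],
  fingers=[4, 4.5, 5, 5, 5, 5, 5, 5, 5, 5],
)

```text
time: 9.33
ee_pos: [518.0, -237.0, 310.2]
ee_rot: [-180.0, -0.2, -28.9]
force: [0.1, -0.3, -0.6]
grip_width: 50.0
```

```bash
sed -i 's/a0,a1,2.5/a0,a1,1/; s/<1.2$/<2/' ax.py; python3 - <<'E'
from ax import *
import pickle
s,q,w=optics.get_image("scene"),optics.get_image("side"),optics.get_image("wrist")
pickle.dump((s,q,w),open("P8.pkl","wb"));save(w,"w8")
v=[563,-23.5,np.radians(85),np.radians(29.)]
d=[proj(c,[[590,272,6]])[0]-proj(c,[[590,272,12]])[0] for c in(s,q)]
B=[np.array([411.9,306.7])+d[0]*.6,np.array([316.1,376.6])+d[1]*.6]
solve([(s,[(-42,-15),(15,85)]),(q,[(-42,-15),(15,70)])],v,B)
solve([(s,[(-42,-15),(15,50)]),(q,[(-42,-15),(15,50)])],v,B)
# barrel/lens + ball blobs for handle triangulation
for c,guess in((s,(553,-115,241)),(q,(553,-115,241))):
    u=proj(c,[guess])[0];x,y=u.round().astype(int);g=c["pixels"][y-14:y+15,x-14:x+15].max(2);m=g<70
    n,L,st,ce=cv2.connectedComponentsWithStats(m.astype(np.uint8));i=1+st[1:,4].argmax();print(u.round(1),ce[i]+[x-14,y-14],st[i])
print({k:np.round(v,2) for k,v in r.state().items() if k in("time","ee_pos","ee_rot","force")})
E
```

```text
n 27 width px 24.1 slope [ 0.004 -0.444] buckle off axis px -0.24 sd 0.47 n [-0.63  0.77]
n 22 width px 28.0 slope [-0.015  0.89 ] buckle off axis px 2.87 sd 0.83 n [-0.98 -0.2 ]
measured swivel,tilt [85.65 30.48]
pointing at buckle needs [84.98 29.26]
n 27 width px 24.1 slope [ 0.004 -0.444] buckle off axis px -0.24 sd 0.47 n [-0.63  0.77]
n 16 width px 37.8 slope [ 0.   -2.38] buckle off axis px 3.09 sd 2.5 n [-0.98 -0.2 ]
measured swivel,tilt [84.92 29.32]
pointing at buckle needs [84.22 28.03]
[252.6 168.6] [252.3902439  168.69512195] [ 9  9 10 11 82]
[364.  138.6] [364.88571429 139.21428571] [11 10  9 10 70]
{'time': np.float64(9.48), 'ee_pos': array([ 515.91, -239.63,  309.97]), 'ee_rot': array([ 1.7995e+02, -1.2000e-01, -2.9060e+01]), 'force': array([ 0.11,  0.92, -0.59])}
```

>>> apply_moves(
  translation=[
    [1, 4, 3],
    [2, 8, 6],
    [3, 12, 9],
    [4, 16, 9],
    [5, 20, 9],
    [5.5, 24, 9],
    [6, 28, 9],
    [6.2, 30.4, 9],
    [6.2, 30.4, 9],
    [6.2, 30.4, 9],
  ],
  twist=[0.1, 0.2, 0.3, 0.4, 0.507, 0.507, 0.507, 0.507, 0.507, 0.507],
  fingers=[5, 5, 5, 5, 5, 5, 5, 5, 5, 5],
)

```text
time: 10.32
ee_pos: [579.0, 74.2, 399.1]
ee_rot: [-179.9, -0.0, 1.0]
force: [0.2, -1.0, 0.2]
grip_width: 50.1
```

```bash
cat > wl.py <<'E'
from ax import *
import pickle,sys
w=optics.get_image("wrist");save(w,sys.argv[1]);pickle.dump(w,open(sys.argv[1]+".pkl","wb"))
print(r.state()["time"],r.state()["ee_pos"].round(1),ray(w,(320,240))[0].round(1))
u=proj(w,[[590.5,272,9]])[0];print("pred buckle",u.round(1),"ball",proj(w,[[553,-115,241]])[0].round(1))
g=w["pixels"].astype(int);m=(g.max(2)<75).astype(np.uint8);n,L,st,ce=cv2.connectedComponentsWithStats(m)
for i in range(1,n):
    if st[i,4]>60 and np.linalg.norm(ce[i]-u)<60 or np.linalg.norm(ce[i]-proj(w,[[553,-115,241]])[0])<25 and st[i,4]>60:
        rc=cv2.minAreaRect(np.argwhere(L==i)[:,::-1].astype(np.float32));print("blob",ce[i].round(1),st[i],"rect centre",np.round(rc[0],1),np.round(rc[1],1))
E
python3 wl.py v1
```

```text
10.3667 [579.3  70.8 399.2] [579.  139.9 554. ]
pred buckle [328.1  27. ] ball [284.4 419.1]
blob [330.1  27.8] [ 305    0   51   65 1600] rect centre [329.   29.3] [35.2 62. ]
```

>>> apply_moves(
  translation=[
    [0, 2.5, 0],
    [0, 2.5, 0],
    [0, 2.5, 0],
  ],
  twist=[0, 0, 0],
  fingers=[5, 5, 5],
)

```text
time: 10.62
ee_pos: [579.3, 93.3, 399.2]
ee_rot: [-180.0, -0.0, 0.5]
force: [0.7, -0.1, 0.5]
grip_width: 50.1
```

```bash
python3 wl.py v1
```

```text
10.6667 [579.5  92.1 399.3] [579.8 159.4 554.1]
pred buckle [326.2  43.2] ball [286.1 435.9]
blob [327.9  42.6] [ 303   11   50   68 1591] rect centre [327.1  44.7] [34.9 60.9]
```

>>> apply_moves(
  translation=[
    [4, 0, 0],
    [8, 0, 0],
    [12, 0, 0],
    [15, 0, 0],
    [15, 0, 0],
    [15, 0, 0],
    [15, 0, 0],
  ],
  twist=[0, 0, 0, 0, 0, 0, 0],
  fingers=[5, 5, 5, 5, 5, 5, 5],
)

```text
time: 11.25
ee_pos: [729.4, 91.7, 398.8]
ee_rot: [180.0, 0.0, 0.3]
force: [-0.4, 0.4, -0.4]
grip_width: 50.0
```

```bash
python3 wl.py v2; python3 - <<'E'
import cv2,numpy as np
a=[cv2.resize(cv2.imread(f"pics/v{i}.png"),None,fx=.625,fy=.625,interpolation=cv2.INTER_AREA) for i in(1,2)]
b=[cv2.resize(cv2.imread(f"pics/v{i}.png")[0:110,x:x+146],(400,300)) for i,x in((1,257),(2,145))]
cv2.imwrite("pics/v12.png",np.vstack([np.hstack(a),np.hstack(b)]))
E
```

```text
11.3 [728.9  92.1 400.3] [730.2 157.9 553.6]
pred buckle [206.5  40.5] ball [128.  433.7]
blob [208.7  40. ] [ 185    8   48   69 1708] rect centre [208.2  41.8] [37.6 61.9]
```

```bash
python3 - <<'E'
from ax import *
import pickle
w1,w2=[pickle.load(open(f"v{i}.pkl","rb")) for i in(1,2)];s,q,_=pickle.load(open("P8.pkl","rb"))
f=axes(np.radians(85),np.radians(28.5))[0];P=np.array([563,-23.5,160.])
for c in(w1,w2):
    g=c["pixels"].astype(int);ch=g[:,:,2]-g[:,:,0];e=proj(c,[P-40*f,P+80*f]);t=e[1]-e[0];t/=np.linalg.norm(t);n=np.array([-t[1],t[0]])
    print(e.round(1))
    for a in range(-130,115,6):
        o=proj(c,[P+a*f])[0];row=""
        for k in range(-45,46):
            x,y=(o+k*n).round().astype(int)
            if not(0<=x<640 and 0<=y<480):row+=" ";continue
            row+="." if ch[y,x]>27 else ("w" if g[y,x].max()>130 else "#")
        print("%4d"%a,row)
print(tri([(w1,(327.5,43.6)),(w2,(208.4,41))]))
E
```

```text
[[296.4 348.5]
 [306.6 239.1]]
-130 ###########################################################################################
-124 ###########################################################################################
-118 ###########################################################################################
-112 ###########################################################################################
-106 #########################..............##wwwwwwww............###########wwwwwwwwwwwww######
-100 ######################................###wwwwwwww.............#############################
 -94 ###################....................##wwwwwwwww.............############################
 -88 ...###############.....................##wwwwwwww..............##########################ww
 -82 ......................................###wwwwwwww...............###########################
 -76 .......................................##wwwwwwwww..............#######w###################
 -70 .......................................##wwwwwwww................##########################
 -
[... 6307 characters left out ...]
##########################
  80 ..........................#################################################################
  86 .........................##################################################################
  92 ...........................################################################################
  98 ...............................................................##########################..
 104 ...........................................................................................
 110 ...........................................................................................
(array([592.2130876 , 272.01259508,   6.50179901]), [array([-0.,  0.]), array([-0., -0.])])
```

>>> apply_moves(
  translation=[
    [-2, -3, 0],
    [-4, -6, 0],
    [-6, -9, 0],
    [-8, -12, 0],
    [-10, -15, 0],
    [-12, -18, 0],
    [-14, -21, -1],
    [-16, -24, -2],
    [-18, -27, -4],
    [-20, -30, -6],
  ],
  twist=[-0.12, -0.24, -0.36, -0.48, -0.6, -0.72, -0.84, -0.96, -1.08, -1.2],
  fingers=[5, 5, 5, 5, 5, 5, 5, 5, 5, 5],
)

```text
time: 12.13
ee_pos: [527.2, -208.1, 341.7]
ee_rot: [-179.7, -0.2, -68.7]
force: [1.4, -0.8, 0.3]
grip_width: 49.9
```

>>> apply_moves(
  translation=[
    [-2, -3, -3],
    [-4, -5, -6],
    [-5.8, -6.7, -8],
    [-5.8, -6.7, -8],
    [-5.8, -6.7, -8],
    [-5.8, -6.7, -8],
  ],
  twist=[-0.12, -0.24, -0.36, -0.37, -0.37, -0.37],
  fingers=[5, 5, 5, 5, 5, 5],
)

```text
time: 12.63
ee_pos: [471.5, -273.2, 261.3]
ee_rot: [-179.8, -0.0, -89.5]
force: [0.8, 0.8, 0.3]
grip_width: 50.0
```

```bash
python3 - <<'E'
from h import *
import pickle
w=optics.get_image("wrist");save(w,"w9");pickle.dump(w,open("w9.pkl","wb"))
print({k:np.round(v,2) for k,v in r.state().items() if k in("time","ee_pos","ee_rot","force")})
print(proj(w,[[470.4,-275,140],[470.4,-275,60],[616,-225,40]]))
E
```

```text
{'time': np.float64(12.68), 'ee_pos': array([ 472.38, -272.86,  261.45]), 'ee_rot': array([-1.7974e+02, -5.0000e-02, -8.9410e+01]), 'force': array([-0.91,  0.64,  0.66])}
[[319.59325396 234.80138538]
 [319.09392795 213.99041763]
 [263.34636981  44.24877004]]
```

View pics/w9.png

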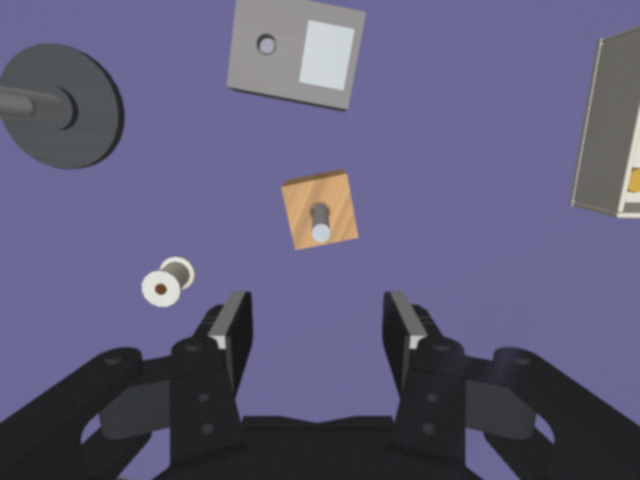

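>>> apply_moves(
  translation=[
    [0.16, -0.23, -3],
    [0.16, -0.23, -6],
    [0.16, -0.23, -9],
    [0.16, -0.23, -12],
    [0.16, -0.23, -14.5],
    [0.16, -0.23, -16.7],
    [0.16, -0.23, -16.7],
    [0.16, -0.23, -16.7],
    [0.16, -0.23, -16.7],
  ],
  twist=[0, 0, 0, 0, 0, 0, 0, 0, 0],
  fingers=[5, 5, 5, 5, 5, 4.5, 4, 4, 4],
  force=40,
)

```text
time: 13.43
ee_pos: [475.0, -276.1, 94.3]
ee_rot: [-179.8, -0.1, -89.5]
force: [0.0, -0.2, 0.6]
grip_width: 39.8
```

```bash
python3 - <<'E'
from h import *
w=optics.get_image("wrist");save(w,"w10")
print({k:np.round(v,2) for k,v in r.state().items() if k in("time","ee_pos","ee_rot","force","grip_width")})
T=r.state()["ee_pos"]
print(proj(w,[[473,-276,140],[473,-276,110],[T[0],T[1],140]]).round(1))
g=w["pixels"][180:480:10,240:400].astype(int)
for i,row in enumerate(g):
    print(180+10*i,"".join("." if (p[2]-p[0]>27) else("o" if p[0]-p[2]>30 else("W" if p.max()>150 else("g" if p.max()>70 else "#"))) for p in row))
E
```

```text
{'time': np.float64(13.48), 'ee_pos': array([ 475.08, -276.38,   94.59]), 'ee_rot': array([-1.7977e+02, -1.0000e-01, -8.9480e+01]), 'force': array([0.06, 0.6 , 0.22]), 'grip_width': np.float64(39.68)}
[[316.7 364.8]
 [316.7 321.5]
 [318.  358.9]]
180 ................................................................................................................................................................
190 ................................................................................................................................................................
200 ...............................................................................gggggggggooooooooooooooooooooooooooooogg.........................................
210 ............................ggggggggggoooooooooooooooooooooooooooooooooooooooooooooooooooooooooooooooooooooooooooooooooooooogg..................................
220 ...............ggoooooooooooooooooooooooooooooooooooooooooooooooooooooooooooooooooooooooooooooooooooooooooooooooooooooooooooooogg...............................
230 ........ggoooooooooooooo
[... 3396 characters left out ...]
########################################
440 ################################################################################################################################################################
450 ################################################################################################################################################################
460 ################################################################################################################################################################
470 ################################################################################################################################################################
```

>>> apply_moves(
  translation=[
    [-0.2, 0, 0],
    [-0.2, 0, 0],
    [-0.2, 0, 0],
    [-0.2, 0, 0],
    [-0.2, 0, 0],
    [-0.2, 0, 0],
  ],
  twist=[0, 0, 0, 0, 0, 0],
  fingers=[4, 0.8, 0.8, 0.8, 0.8, 0.8],
  force=60,
)

```text
time: 13.98
ee_pos: [471.6, -276.3, 93.0]
ee_rot: [-179.9, -0.0, -89.6]
force: [-0.2, -0.3, 6.0]
grip_width: 12.3
```

>>> apply_moves(
  translation=[
    [0, 0, 0.5],
    [0, 0, 1],
    [0, 0, 2],
    [0, 0, 3.5],
    [0, 0, 5],
    [0, 0, 6.5],
    [0, 0, 6.5],
    [0, 0, 6.5],
  ],
  twist=[0, 0, 0, 0, 0, 0, 0, 0],
  fingers=[0.8, 0.8, 0.8, 0.8, 0.8, 0.8, 0.8, 0.8],
)

```text
time: 14.65
ee_pos: [471.6, -276.3, 158.0]
ee_rot: [-179.9, -0.1, -89.6]
force: [0.2, -0.6, -1.0]
grip_width: 12.7
```

```bash
cat > asc.py <<'E'
from h import *
import sys
w=optics.get_image(sys.argv[1]);x0,x1,y0,y1,sx,sy=map(int,sys.argv[2:8])
print({k:np.round(v,2) for k,v in r.state().items() if k in("time","ee_pos","ee_rot","force","grip_width")})
for y in range(y0,y1,sy):
    print(y,"".join("." if (p[2]-p[0]>27) else("o" if p[0]-p[2]>30 else("W" if p.max()>150 else("g" if p.max()>70 else "#"))) for p in w["pixels"][y,x0:x1:sx].astype(int)))
E
python3 asc.py side 390 430 115 200 1 2
```

```text
{'time': np.float64(14.7), 'ee_pos': array([ 470.89, -275.93,  156.88]), 'ee_rot': array([180.  ,   0.  , -89.55]), 'force': array([-0.09, -0.58, -1.14]), 'grip_width': np.float64(12.64)}
115 ggggggggggggggg##########g..............
117 ggggggggggggggg##########g..............
119 gggggggggggggggg########g...............
121 ggggggggggggggggg######gg...............
123 gggggggggggggggg######ggg...............
125 gggggggggggggggg######ggg...............
127 gggggggggggggggg######gg................
129 WWWWWWWWWggggggg######gg................
131 ...............ggggggggg................
133 ................gggggg..................
135 ................gggggg..................
137 ...............Wgggggg..................
139 ...............Wgggggg..................
141 ...............Wgggggg..................
143 ...............gggggg...................
145 ...............gggggg...................
147 ...............gggggg...................
149 ..............Wgggggg...................
151 ..............Wgggggg...................
153 ...............ggggg....................
155 ........
[... 322 characters left out ...]
ooooooooooooooW..........
171 ggooooooooooooooooooooooooooooW.........
173 ggooooooooooooooooooooooooooooWW........
175 ggoooooooooooooooooooooooooooooW........
177 goooooooooooooooooooooooooooooog........
179 gooooooooooooooooooooooooooooogg........
181 gooooooooooooooooooooooooooooog.........
183 goooooooooooooooooooooooooooogg.........
185 goooooooooooooooooooooooooooogg.........
187 ggooooooooooooooooooooooooooogg.........
189 .gooooooooooooooooooooooooooogg.........
191 .ggoooooooooooooooooooooooooog..........
193 .Wgooooooooooooooooooooooooogg..........
195 ..ggoooooooooooooooooooooooogg..........
197 ..WgoooooooooooooogggggggggggW..........
199 ....ggggggggWW..........................
```

>>> apply_moves(
  translation=[
    [1, 0.3, 0.5],
    [3.5, 1.2, 0.5],
    [6.5, 2.2, 0.5],
    [9.5, 3.2, 0],
    [12.5, 4.2, 0],
    [14.4, 4.9, -1],
    [14.4, 4.9, -1.5],
    [14.4, 4.9, -1.5],
    [14.4, 4.9, -1.5],
  ],
  twist=[0, 0, 0, 0, 0, 0, 0, 0, 0],
  fingers=[0.8, 0.8, 0.8, 0.8, 0.8, 0.8, 0.8, 0.8, 0.8],
)

```text
time: 15.45
ee_pos: [613.9, -227.3, 140.6]
ee_rot: [179.8, 0.0, -89.6]
force: [-0.8, -0.3, -0.4]
grip_width: 12.4
```

```bash
python3 - <<'E'
from h import *
import pickle
w=optics.get_image("wrist");save(w,"w11");s=optics.get_image("scene");save(s,"s11");pickle.dump((w,s),open("P11.pkl","wb"))
S=r.state();T=S["ee_pos"];print(S["time"],T.round(1),S["ee_rot"].round(2),S["force"].round(1))
tip=T-[0,0,83];print(tip.round(1))
for n,c in(("w",w),("s",s)):
    print(n,"tip",proj(c,[tip]).round(1),"z40 below tip",proj(c,[[tip[0],tip[1],40]]).round(1),"holes",proj(c,[[615.3,-228.5,40],[617.4,-224,40]]).round(1))
u=proj(w,[[615,-227,40]])[0].astype(int)
for y in range(u[1]-60,u[1]+70,3):
    print(y,"".join("%s"%("." if p[2]-p[0]>27 else " .:-=+*#%@"[min(9,int(p.max())//26)]) for p in w["pixels"][y,u[0]-70:u[0]+70].astype(int)))
u=proj(s,[[615,-227,40]])[0].astype(int);print(u)
for y in range(u[1]-20,u[1]+14):
    print(y,"".join("%s"%("." if p[2]-p[0]>27 else " .:-=+*#%@"[min(9,int(p.max())//26)]) for p in s["pixels"][y,u[0]-30:u[0]+30].astype(int)))
E
```

```text
15.55 [ 614.  -228.2  142.2] [ 1.7996e+02 -3.0000e-02 -8.9660e+01] [ 0.3 -0.5 -0.1]
[ 614.  -228.2   59.2]
w tip [[318.8 247. ]] z40 below tip [[318.7 239.1]] holes [[319.1 237.3]
 [312.3 234.2]]
s tip [[205.2 222.8]] z40 below tip [[206.6 227.5]] holes [[206.3 227.9]
 [207.5 229.2]]
177 ...................................+++++++++++++++++++++++++++++++++++++++++++++======------:::::::::::-------====..........................
180 ...................................+++++++++++++++++++++++++++++++++++++++++++++++++++++++++++++======--------::::::::::-------====.........
183 ..................................+++++++++++++++++++++++++++++++++++++++++++++++++++++++++++++++++++++++++++++++=====---------:::::::::----
186 ..................................+++++++++++++++++++++++++++++++++++++++++++++++++++++++++++++++++++++++++++++++++++++++++++++++======-----
189 .................................+++++++++++++++++++++++++++++++++++++++++++++++++++++++++++++++++++++++++++++++++++++++++++++++++++++++++++
192 .................................+++++++++++++++++++++++++++++++++++++++++++++++++++++
[... 7084 characters left out ...]
*******************#%%##**********+:-------:-.....
232 ------+************************************+::-------:-.....
233 --------**********************************+::-------:-......
234 ---------=*******************************+::---------.......
235 -----------+*****************************-:-------:-........
236 .+----------=***************************-::--------.........
237 ...=----------=#***********************-:-------:-..........
238 ....+-----------+*********************-:---------...........
239 ......=----------=*******************=:-------:-=...........
240 ........=----------+****************=:---------=............
241 .........+-----------**************=::--------=.............
```

>>> apply_moves(
  translation=[
    [0.05, 0, -1],
    [0.05, 0, -2],
    [0.05, 0, -2.4],
    [0.05, 0, -2.7],
    [0.05, 0, -2.9],
    [0.05, 0, -3.05],
    [0.05, 0, -3.15],
    [0.05, 0, -3.15],
    [0.05, 0, -3.15],
    [0.05, 0, -3.15],
  ],
  twist=[0, 0, 0, 0, 0, 0, 0, 0, 0, 0],
  fingers=[0.8, 0.8, 0.8, 0.8, 0.8, 0.8, 0.8, 0.8, 0.8, 0.8],
)

```text
time: 16.38
ee_pos: [615.6, -227.3, 112.9]
ee_rot: [-180.0, -0.0, -89.6]
force: [-3.5, 1.5, 10.1]
grip_width: 12.9
```

>>> apply_moves(
  translation=[
    [0, 0, -0.1],
    [0, 0, -0.15],
    [0, 0, -0.15],
    [0, 0, -0.15],
  ],
  twist=[0, 0, 0, 0],
  fingers=[0.8, 0.8, 0.8, 0.8],
)

```text
time: 16.72
ee_pos: [616.0, -227.5, 112.6]
ee_rot: [-179.9, -0.0, -89.6]
force: [-5.4, 1.4, 14.0]
grip_width: 12.2
```

```bash
python3 -c "
from h import *
S=r.state();print(S['ee_pos'].round(2),S['force'].round(1),S['grip_width'])"
```

```text
[ 616.02 -227.46  112.62] [-5.4  1.4 14. ] 12.242854627823345
```

>>> apply_moves(
  translation=[
    [0, 0, 1],
    [0, 0, 2.5],
    [0, 0, 4],
    [-1, -0.3, 5.2],
    [-4, -1.3, 5.2],
    [-7, -2.4, 5.2],
    [-10, -3.4, 5.2],
    [-13, -4.4, 5.2],
    [-14.45, -4.9, 5.2],
    [-14.45, -4.9, 5.2],
  ],
  twist=[0, 0, 0, 0, 0, 0, 0, 0, 0, 0],
  fingers=[0.8, 0.8, 0.8, 0.8, 0.8, 0.8, 0.8, 0.8, 0.8, 0.8],
)

```text
time: 17.55
ee_pos: [467.6, -278.5, 161.4]
ee_rot: [180.0, -0.0, -89.9]
force: [0.8, -0.8, -0.8]
grip_width: 12.5
```

>>> apply_moves(
  translation=[
    [0, 0, 0],
    [0, 0, 0],
    [0, 0, 0],
  ],
  twist=[0, 0, 0],
  fingers=[0.8, 0.8, 0.8],
)

```text
time: 17.8
ee_pos: [472.6, -275.0, 161.0]
ee_rot: [-180.0, 0.0, -89.4]
force: [-0.4, 1.0, -0.3]
grip_width: 12.8
```

```bash
python3 asc.py wrist 275 365 190 330 1 4; python3 asc.py scene 195 245 150 185 1 1; python3 asc.py side 385 435 130 175 1 2
```

```text
{'time': np.float64(17.85), 'ee_pos': array([ 472.41, -275.06,  160.89]), 'ee_rot': array([-179.99,    0.  ,  -89.42]), 'force': array([ 0.6 , -0.4 , -0.84]), 'grip_width': np.float64(12.53)}
190 ............ggggggggggooooooooooooooooooooooooooooooooooooooooooooooooooooooooooog........
194 ggoooooooooooooooooooooooooooooooooooooooooooooooooooooooooooooooooooooooooooooooWg.......
198 ooooooooooooooooooooooooooooooooooooooooooooooooooooooooooooooooooooooooooooooooooWg......
202 ooooooooooooooooooooooooooooooooooooooooooooooooooooooooooooooooooooooooooooooooooog......
206 oooooooooooooooooooooooooooooooooooooooooooooooooooooooooooooooooooooooooooooooooooog.....
210 ooooooooooooooooooooooooooooooooooooooooooooooooooooooooooooooooooooooooooooooooooooWg....
214 ooooooooooooooooooooooooooooooooooooooooooooooooooooooooooooooooooooooooooooooooooooog....
218 oooooooooooooooooooooooooooooooooooooooooooooooooooooooooooooooooooooooooooooooooooooog...
222 ooooooooooooooooooooooooooooooooooooooooooooooooooooooooooooooooooooooooooooooooooooooWg..
226 ooooooooooooooooooooooooooooooooooooooooooooooooo
[... 5283 characters left out ...]
.........Wggggg.........................
152 ....................ggggg.........................
154 ....................gggg..........................
156 ....................gggg..........................
158 .....................gg...........................
160 ....................gggW..........................
162 ......WWWWWWWWWWWoWWWgWoooooooooW.................
164 .....WoooooooooooooooooooooooooooW................
166 .....WoooooooooooooooooooooooooooW................
168 .....WWoooooooooooooooooooooooooooW...............
170 .....ggooooooooooooooooooooooooooooW..............
172 .....ggooooooooooooooooooooooooooooW..............
174 .....ggoooooooooooooooooooooooooooooW.............
```

>>> apply_moves(
  translation=[
    [0, 0, -0.8],
    [0, 0, -1.6],
    [0, 0, -2.4],
    [0, 0, -3],
    [0, 0, -3.4],
    [0, 0, -3.4],
    [0, 0, -3.4],
    [0, 0, -3.4],
  ],
  twist=[0, 0, 0, 0, 0, 0, 0, 0],
  fingers=[0.8, 0.8, 0.8, 0.8, 0.8, 0.8, 0.8, 0.8],
)

```text
time: 18.62
ee_pos: [471.2, -276.2, 127.4]
ee_rot: [-180.0, -0.0, -89.6]
force: [0.2, -0.3, -0.4]
grip_width: 12.4
```

>>> apply_moves(
  translation=[
    [0, 0, -0.5],
    [0, 0, -1],
    [0, 0, -1.5],
    [0, 0, -2],
    [0, 0, -2.5],
    [0, 0, -3],
    [0, 0, -3.2],
    [0, 0, -3.3],
    [0, 0, -3.3],
    [0, 0, -3.3],
  ],
  twist=[0, 0, 0, 0, 0, 0, 0, 0, 0, 0],
  fingers=[0.8, 0.8, 0.8, 0.8, 0.8, 0.8, 0.8, 0.8, 0.8, 0.8],
)

```text
time: 19.45
ee_pos: [471.1, -276.1, 94.2]
ee_rot: [-180.0, -0.0, -89.6]
force: [-0.2, 0.3, -0.5]
grip_width: 12.7
```

>>> apply_moves(
  translation=[
    [0, 0, -0.1],
    [0, 0, -0.15],
    [0, 0, -0.15],
    [0, 0, -0.15],
    [0, 0, -0.15],
    [0, 0, -0.15],
    [0, 0, -0.15],
  ],
  twist=[0, 0, 0, 0, 0, 0, 0],
  fingers=[0.8, 0.8, 0.8, 2, 3, 4.5, 5],
)

```text
time: 20.03
ee_pos: [470.9, -276.0, 92.5]
ee_rot: [180.0, -0.0, -89.5]
force: [-0.4, 0.3, 0.9]
grip_width: 49.9
```

>>> apply_moves(
  translation=[
    [0, 0, 2],
    [0, 0, 5],
    [0, 0, 8],
    [0, 0, 12],
    [0, 0, 16],
    [0, 0, 19],
    [-2, 0, 20],
    [-2, 0, 20],
    [-2, 0, 20],
  ],
  twist=[0, 0, 0, 0, 0, 0, 0, 0, 0],
  fingers=[5, 5, 5, 5, 5, 5, 5, 5, 5],
)

```text
time: 20.78
ee_pos: [450.8, -276.6, 293.4]
ee_rot: [-179.9, -0.0, -89.6]
force: [0.3, 0.2, -0.8]
grip_width: 50.3
```

```bash
python3 - <<'E'
from h import *
import pickle
P=pickle.load(open("P0.pkl","rb"));s8,q8,_=pickle.load(open("P8.pkl","rb"))
s,q=optics.get_image("scene"),optics.get_image("side");print(r.state()["time"],r.state()["ee_pos"].round(1),r.state()["force"].round(1))
def df(a,b,roi,name):
    x0,x1,y0,y1=roi;d=np.abs(a["pixels"][y0:y1,x0:x1].astype(int)-b["pixels"][y0:y1,x0:x1]).max(2)>45;print(name,d.sum(),"of",d.size)
df(s,P["scene"],(205,240,140,200),"stylus scene");df(q,P["side"],(392,425,130,200),"stylus side")
df(s,s8,(262,335,180,245),"barrel scene vs aimed");df(q,q8,(325,375,165,235),"barrel side vs aimed")
df(s,P["scene"],(330,520,215,400),"mat/samples scene");df(q,P["side"],(200,480,290,480),"mat side")
df(s,P["scene"],(180,315,270,345),"phone/tumbler");
for n,c in(("scene",s),("side",q)):print(n,[np.round(b["box"],1).tolist() for b in spotter.boxes_of(c,"stylus")[:1]])
E
python3 asc.py side 390 430 130 180 1 2
```

```text
20.8833 [ 450.9 -275.5  291.4] [ 0.2  0.1 -0.8]
stylus scene 0 of 2100
stylus side 201 of 2310
barrel scene vs aimed 0 of 4745
barrel side vs aimed 0 of 3500
mat/samples scene 16 of 35150
mat side 0 of 53200
phone/tumbler 0 of 10125
scene [[218.2, 163.2, 11.7, 27.5]]
side [[407.9, 155.9, 8.0, 30.6]]
{'time': np.float64(21.03), 'ee_pos': array([ 451.02, -275.46,  291.08]), 'ee_rot': array([ 1.7987e+02,  6.0000e-02, -8.9510e+01]), 'force': array([-0.39,  0.31, -0.09]), 'grip_width': np.float64(49.79)}
130 ..............WWWWWW....................
132 ........................................
134 ........................................
136 ........................................
138 ........................................
140 ...............WWWWWWW..................
142 ...............WWWWWWW..................
144 ...............gggggg...................
146 ...............gggggg...................
148 ...............gggggg...................
150 ...............gggggg...................
152 ..............Wgggggg...................
154 ..............Wgggggg...................
156 ..............Wggggg....................
158 ..............gggggg....................
160 ..............gggggg....................
162 .WWWWWWWWWWWWWgggggWoooooooW............
164 WoooooooooooooWggggoooooooooW...........
166 WoooooooooooooWggggoooooooooWW..........
168 WWooooooooooooggggoooooooooooW..........
170 ggooooooooooooggggooooooooooooW.........
172 ggooooooooooooooooooooooooooooW.........
174 ggoooooooooooooooooooooooooooooW........
176 gooooooooooooooooooooooooooooooW........
178 gooooooooooooooooooooooooooooogg........
```

```bash
python3 -c "
from bench import r
print(r.job_done())"
```

```text
the job is handed in; nothing more can be done
None
```

The job is handed in at about 21 s: the camera is aimed at the black buckle, the shutter has been pressed with the stylus, and the stylus is back in its stand. The hand-in reports no verdict.

**Camera aim:** I led the ball handle round and let go. Four views put the barrel axis within about 3–4 mm of the buckle's middle. They disagree on the side: the side camera says about 4 mm one way, the wrist camera from above about 3 mm the other, and the other two views show almost nothing. I left it there. Between letting go and handing in, the barrel did not change in either fixed camera.

**Shutter:** Just before pressing, the wrist view showed the tip over the hole within about 1 px. The force rose to 10 N and then 14 N with almost no further travel, at the height where the button should bottom out. I took that as fully down, since the button's travel itself cannot be read.

**Stylus:** It is upright, and the scene view matches the start picture. The side view differed in 201 of 2310 pixels, which I put down to the arm and gripper having been behind it in the start picture. A pixel check of that view shows the stylus at its starting place and height.

**Other things:** The samples, mat, phone and tumbler look unmoved in the picture comparisons. Only 16 of 35,150 pixels differed around the mat in the scene view, and none in the side view. I did not check the spool separately.

**Gripping problem:** The first pinch of the handle closed above the ball, because the fingertips stood roughly 18 mm higher than the text says. I went lower and it then held.

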